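# Lock the twist-lock stand and hang the soap basket on it

### The job

Lock the hook stand to the shelf: turn its winged knob clockwise (seen from above) until it clicks over into the locked notch, so that it stays there by itself. Then pick up the soap basket and hang it by its handle from the stand's hook, hanging free. Leave the soap dish, swab container, mirror and face brush where they are.

Things in the scene. Friction and masses are not known exactly. Their poses are not given: they have to be found in the camera images.
- stand: White plastic foot 146 x 276 mm (local x, y), 22 mm high, held by its own weight and suction (it does not shift). Origin: centre of its underside. The winged knob stands on its -y half; on its +y half a 12 mm steel post at (55, 85) mm rises to 228 mm and carries the hook. The hook points to the stand's own -x (roughly towards the robot).
- hook (a point): Where the middle of the bail bar lies when hung: stand (-15, 85, 200) mm, 8 mm above the middle line of the hook's 8 mm rod at its lowest point (rod underside at 188 mm). Axes as the stand's. The upturned tip is 35 mm towards -x, its top 28 mm above this point; the post is 70 mm towards +x. The basket must come from -x, its tray passing under the rod, its bar over the tip.
- lock (a joint): Angle of the winged knob, rad, growing clockwise seen from above. 0: resting in the unlocked notch, 1.3: resting in the locked notch; a sprung hump midway (0.65) takes about 0.16 N m to pass, beyond it the knob snaps on by itself, short of it it springs back. Stops at -0.12 and 1.42.
- lock_grip (a point): On the knob's vertical axis, 14 mm below the top of its wing, 54 mm above the shelf. The wing is an upright grey bar 80 mm long (this point's x), 18 mm thick (its y), 34 mm tall, on a 68 mm white disc 12 mm thick; its axes turn with the knob (local x along the wing).
- basket: Aluminium soap basket, loose, about 0.22 kg: tray 80 x 130 x 40 mm (local x, y, z) with an 8 mm round bail in its middle plane x = 0, rising from the tray's two short ends to a 36 mm level bar along y at 145 mm. A grey upright grip block stands on the bar. Origin: centre of its underside.
- bail (a point): Middle of the bail's level bar, 145 mm above the basket's underside; axes as the basket's.
- basket_grip (a point): Middle of the grip block above the bail bar, 173 mm above the basket's underside: 16 mm thick (x), 30 mm wide (y), from 147 to 193 mm. Pinch it across y, so that the fingers stay beside the hook rod.
- swabs: Closed clear swab container, round, 72 mm wide, 90 mm high, loose. Origin: centre of its underside.
- soapdish: Turquoise soap dish 85 x 120 x 25 mm, loose. Origin: centre of its underside.
- mirror: Round mirror 116 mm wide on a stand, 188 mm high, loose. Origin: centre of its underside.
- facebrush: White silicone face brush lying flat, 147 mm long (local y), 27 mm high, loose. Origin: on its underside, near the middle.
Not all that is in view belongs to the job. Leave any turquoise look-alike of the basket alone.

How it is judged (in metres and radians):
On the way, in this order (a step that is already met when the one before it is completed fails the run):
1. the knob is past its click, in the locked notch (value of joint lock above 1.05 rad), for 0.2 s.
2. the basket hangs on the hook by its bail (x of bail in the frame of hook between -0.03 and 0.03 m and y of bail in the frame of hook between -0.025 and 0.025 m and z of bail in the frame of hook between -0.01 and 0.02 m and contact force between basket and stand above 0.5 N), for 0.2 s.
At the end, for the whole second after the job is handed in: The knob rests in its locked notch (joint above 1.05 rad) and the released basket hangs from the hook by its bail: the middle of the bar within 30 mm (x) and 25 mm (y) of the hook point and from 10 mm below to 20 mm above it, bearing on the hook, upright within 0.3 rad, moving slower than 0.1 m/s (all of step 2 and value of joint lock above 1.05 rad and angle between basket's own z axis and vertical below 0.3 rad and linear speed of basket below 0.1 m/s); the robot touches nothing.
It fails at once if the soap dish is pushed more than 40 mm (distance of soapdish from where it was at the start of the episode above 0.04 m).
It fails at once if the swab container is pushed more than 40 mm or tipped (distance of swabs from where it was at the start of the episode above 0.04 m or angle between swabs's own z axis and vertical above 0.5 rad).
It fails at once if the mirror is pushed more than 40 mm or tipped (distance of mirror from where it was at the start of the episode above 0.04 m or angle between mirror's own z axis and vertical above 0.5 rad).
It fails at once if the face brush is pushed more than 40 mm (distance of facebrush from where it was at the start of the episode above 0.04 m).
It also fails if it takes over 64 s, if anything falls off the work surface, if the arm or the gripper's body presses on something with over 40 N, if the wrist force passes 120 N, or if a joint passes its speed limit or range.

### The arm

A 6-joint arm with a two-finger parallel gripper is mounted at the origin on the work surface. World frame = base frame: x ahead of the robot, y to its left, z up, the work surface at z = 0. Lengths are in mm, angles in rad, forces in N, time in s.
With the tool pointing down it reaches from about 250 to 800 mm from the base axis. Payload 8.5 kg.
Tool frame: the origin (TCP) lies midway between the tips of the shut fingers; the grasp point (between the pads) lies manip.grip_depth behind it (manip.grip_depth is the distance from the TCP to the grasp point, in mm); z points along the fingers, y is the line along which they close (so a half turn about z gives the same grasp; the last joint's range is limited). The gripper opens to 85 mm and grips with 20 to 120 N. Pads are 22 mm wide; open, the fingers measure 114 mm over their backs; the gripper's body (76 mm by 85 mm) begins 54 mm behind the grasp point. The pads swing forward as they close: fully open they stand 13 mm farther back than shut.
Start: joints at [-1.312, 0.238, -0.013, 1.319, 0, 1.571], TCP at [134.345, -507.474, 231.276] pointing down, gripper open.
Joint ranges: [-2.66, 2.66], [-1.03, 1.9], [-1.14, 1.46], [-1.82, 2.27], [-1.45, 1.34], [-3.14, 3.14]. Speed limits (rad/s): [2.22, 2.22, 2.79, 3.14, 3.14, 3.14].

### API

Orientations are given as a unit quaternion [w, x, y, z].
In Python, from workcell import manip gives the robot as it stands. The module is installed in compiled form; this text tells all that it offers.
- The arm moves only by the tool play_rows, never from a script. Its argument "plan" is a list that holds one entry, the list of rows, each a list of 6 numbers: the shift along the tool's x, y, z in m, then the turn, a rotation vector about the tool's x, y, z in rad. A call has 1 to 8 rows; each row is the pose to reach, as a shift and turn from the pose commanded when the call began, along the tool's axes at that moment; what a row does not reach only later rows make up. A row lasts 1/8 s, in which the tool goes at most 62.5 mm and 10.7 degrees, less where a joint would pass 70% of its speed; a pose out of reach is approached as far as the arm can. A call with a gripper value outside its range is refused whole. "jaw" is the finger opening in m, from 0 to 0.0854, set as the call begins (left out, the last holds). The fingers move at their own pace and stop on an object; "squeeze" is the grip in N (left out, the last holds). Time passes only in rows, so rows that repeat a pose let the fingers close. It gives the time, the measured TCP pose, the force, the opening and the grip force at its end, in the units of the state.
- manip.get_obs(): the state, without advancing time (a new reading comes with each control period).
- manip.read_camera(name): name is "scene" or "top" or "wrist"; returns a dict with "color" (420x560x3 uint8, red, green, blue), "fx", "fy", "cx", "cy" (pixels), "cam_to_world" (4x4, takes a point from camera to world coordinates); the wrist camera has in their place "T_tool_cam" (4x4, takes a point from camera to tool coordinates, whose origin is the TCP and whose axes are the flange's). Camera axes: x right, y down, z forward; pixel columns grow to the right and rows downward; lengths in mm; the calibration is good to about 2 mm. A picture is of the moment at which its call begins: read the wrist's pose just before it. There is no depth.
- manip.sign_off(): hands the job in; it is judged then, once.
The state is a dict: "t": time; "qpos": joint angles; "qvel": joint speeds; "effort": joint torques, N m; "eef_pos": TCP position; "tool_rot": TCP orientation; "wrist_force": force on the tool from outside, world axes, zero at the start; "ft_torque": the same for the moment, N m; "opening": finger opening in mm; "grip_force": force on a finger pad.
Only numpy, scipy, OpenCV 4.12 (cv2) and the standard library are available. Lean on these libraries where they do the work, as an engineer would, in place of code of your own. Each camera call takes 0.05 s, during which the arm holds its last target. There are 200 camera calls.

## Working session

There is one attempt and no reset: what is moved stays moved. The work goes in short steps, Python scripts to look and compute and a tool call to move; the robot and the scene stay as the last step left them, time stands still between calls to the robot, and variables do not carry over. Pictures are saved under pics/ and viewed, at most 10 in all, crops included, and the job is handed in when it is done.

Besides the shell and the picture viewer there is one more tool, called after "Request:" as name([rows], argument=value, ...), one row to a line, values as JSON. play_rows: Moves the arm, as the interface text tells. Its arguments: {"type":"object","properties":{"plan":{"type":"array","items":{"type":"array","items":{"type":"array","items":{"type":"number"}}}},"jaw":{"type":"number"},"squeeze":{"type":"number"}},"required":["plan"]}

```bash
mkdir -p pics
python3 - <<'E'
from workcell import manip
import cv2,numpy as np
s=manip.get_obs();print({k:np.round(v,3) for k,v in s.items()},manip.grip_depth)
for n in ("scene","top"):
    c=manip.read_camera(n);cv2.imwrite(f"pics/{n}0.png",c["color"][:,:,::-1])
    print(n,c["fx"],c["fy"],c["cx"],c["cy"],np.round(c["cam_to_world"],4).tolist())
    np.savez(f"{n}.npz",**c)
E
```

```text
{'t': np.float64(0.0), 'qpos': array([-1.312,  0.239, -0.014,  1.319,  0.   ,  1.571]), 'qvel': array([ 0.001,  0.002, -0.001, -0.002,  0.   , -0.001]), 'effort': array([-1.0000e-03, -5.3878e+01,  3.4644e+01,  1.8000e-02, -0.0000e+00,
       -0.0000e+00]), 'eef_pos': array([ 134.269, -507.104,  230.683]), 'tool_rot': array([-0.001,  0.992,  0.129, -0.   ]), 'wrist_force': array([0.662, 0.355, 0.773]), 'ft_torque': array([-0.008, -0.044, -0.001]), 'grip_force': np.float64(0.0), 'opening': np.float64(85.506)} 18.700000000000003
scene 401.5819379983204 401.5819379983204 274.348778393263 208.43153894058165 [[0.5968, 0.6869, -0.4147, 969.2165], [0.8023, -0.519, 0.2948, -264.4734], [-0.0127, -0.5087, -0.8609, 1048.5304], [0.0, 0.0, 0.0, 1.0]]
top 532.5588538173212 532.5588538173212 284.9607656175883 213.620925239555 [[0.0186, -0.9919, 0.1256, 321.7338], [-0.9998, -0.0175, 0.0104, 40.9825], [-0.0081, -0.1258, -0.992, 1858.4392], [0.0, 0.0, 0.0, 1.0]]
```

View pics/scene0.png

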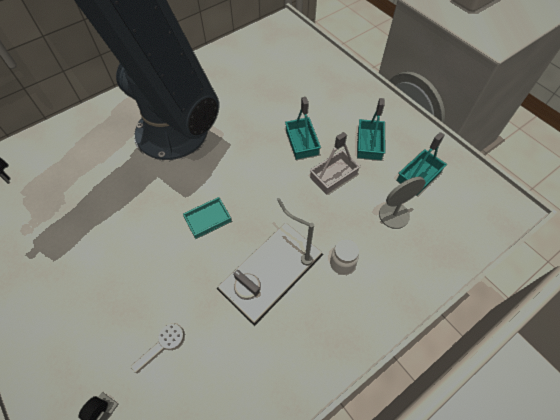

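View pics/top0.png

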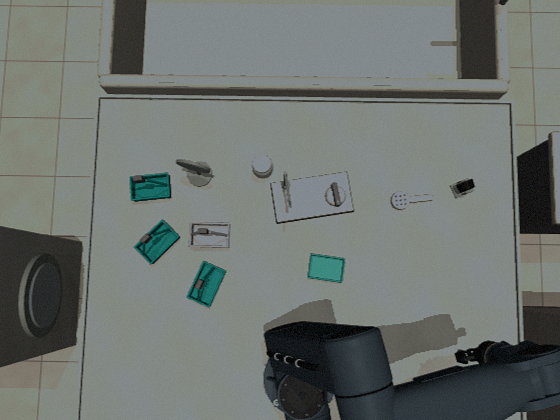

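The silver basket is at top (210,235) / scene (334,172). The turquoise look-alikes are at top (150,187), (157,242) and (207,284). Only the silver one matches "aluminium". The stand is at top (313,197) with its knob at (335,195) and its post at about (287,190). I'll confirm both in one enlarged crop.

Run:
```python
import cv2,numpy as np
t=cv2.imread("pics/top0.png");s=cv2.imread("pics/scene0.png")
def cr(im,x,y,w,h): return cv2.convertScaleAbs(cv2.resize(im[y:y+h,x:x+w],(400,300),interpolation=cv2.INTER_CUBIC),alpha=1.2)
a=np.vstack([np.hstack([cr(t,262,160,100,75),cr(t,175,205,80,60)]),np.hstack([cr(s,210,195,160,120),cr(s,290,125,100,75)])])
cv2.imwrite("pics/m1.png",a)
```

```text
(no output)
```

View pics/m1.png

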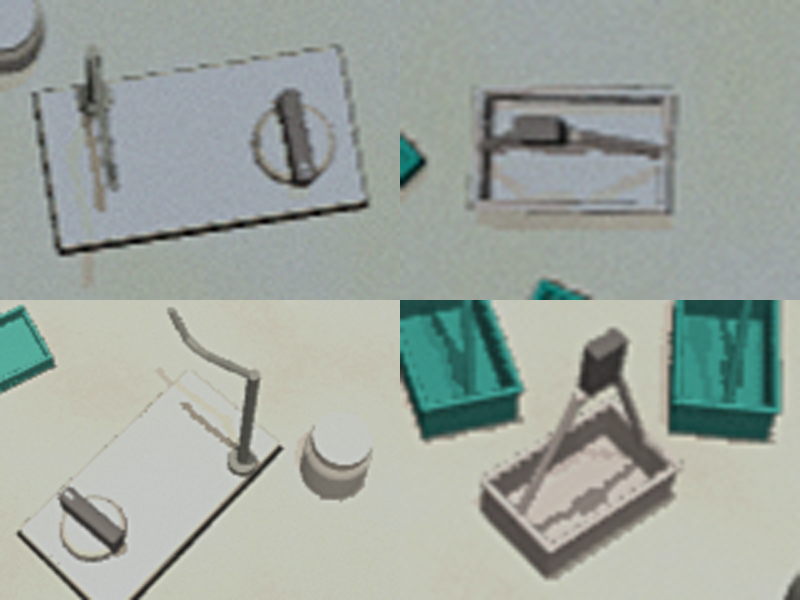

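```bash
cat > h.py <<'E'
import numpy as np
from scipy.optimize import least_squares
C={n:dict(np.load(n+".npz")) for n in("top","scene")}
def proj(n,P):
    c=C[n];T=np.linalg.inv(c["cam_to_world"]);p=T[:3,:3]@P+T[:3,3]
    return np.array([c["fx"]*p[0]/p[2]+c["cx"],c["fy"]*p[1]/p[2]+c["cy"]])
def fit(obs,x0):
    def r(v):
        R=np.array([[np.cos(v[2]),-np.sin(v[2])],[np.sin(v[2]),np.cos(v[2])]])
        return np.concatenate([proj(n,np.r_[v[:2]+R@np.array(P[:2]),P[2]])-uv for n,P,uv in obs])
    s=least_squares(r,x0,loss="soft_l1",x_scale=[100,100,1]);print(np.round(s.x,3));print(np.round(r(s.x).reshape(-1,2),1).tolist());return s.x
E
python3 - <<'E'
from h import *
a,b=73,138
s=fit([("top",(a,b,22),(270.75,183.25)),("top",(a,-b,22),(346.5,171.5)),("top",(-a,-b,22),(353.75,211)),("top",(-a,b,22),(277,221.7)),
 ("scene",(-a,-b,22),(218,288)),("scene",(-a,b,22),(285.2,223.4)),("scene",(a,b,22),(322.8,254.2)),("scene",(55,85,225),(311.2,225)),("top",(55,85,228),(285.6,172))],[570,0,.15])
R=lambda t:np.array([[np.cos(t),-np.sin(t)],[np.sin(t),np.cos(t)]])
print("hook",s[:2]+R(s[2])@[-15,85],"tip proj",proj("top",np.r_[s[:2]+R(s[2])@[-50,85],228]),proj("scene",np.r_[s[:2]+R(s[2])@[-50,85],228]))
k=fit([("top",(0,0,68),(335.5,193.7)),("scene",(0,0,68),(248,280.6)),("top",(40,0,68),(334,182.9)),("top",(-40,0,68),(338,203.5)),("scene",(-40,0,68),(237,271.7)),("scene",(40,0,68),(259.3,291))],[570,-70,.15])
print("knob in stand",R(-s[2])@(k[:2]-s[:2]),k[2]-s[2])
a,b=40,65
fit([("top",(a,b,40),(190.4,222.6)),("top",(a,-b,40),(230.2,223.4)),("top",(-a,-b,40),(229.6,247)),("top",(-a,b,40),(189.6,246.5)),
("scene",(-a,b,40),(341.,149)) if 0 else ("scene",(-a,-b,40),(310.75,172.5)),("scene",(a,-b,40),(326.75,187)),("scene",(a,b,40),(358.75,166.25)),("top",(0,0,193),(203.2,229.4)),("scene",(0,0,193),(341.3,135.5))],[450,230,0])
E
```

```text
[ 6.2069e+02 -3.4784e+01  1.7400e-01]
[[-0.5, -2.3], [1.5, -2.6], [1.4, -1.4], [-0.3, 0.2], [-3.0, -1.8], [-0.2, -3.4], [0.8, -2.9], [-0.2, 0.2], [0.0, -0.4]]
hook [591.19346843  46.33328014] tip proj [290.88672672 204.58244956] [278.00202265 198.4148107 ]
[ 6.27539e+02 -1.11661e+02  1.92000e-01]
[[0.2, -2.2], [-0.5, -0.2], [-0.4, -2.8], [-0.1, -0.6], [-0.5, -1.1], [-0.4, -0.5]]
knob in stand [ -6.57046995 -76.90148256] 0.018264028268811155
[4.77717e+02 3.15732e+02 1.30000e-02]
[[1.0, -0.5], [-1.0, -1.1], [-0.9, -1.4], [1.2, -1.1], [-1.1, -2.5], [0.1, 0.1], [-0.3, -0.6], [-0.4, 0.1], [-0.8, -0.6]]
```

```bash
cat >> h.py <<'E'
from scipy.spatial.transform import Rotation as Ro
def pose(s):
    q=s["tool_rot"];return np.array(s["eef_pos"],float),Ro.from_quat([q[1],q[2],q[3],q[0]])
def go(x,y,z,yaw):
    """tool-frame shift (m) and turn to TCP x,y,z (mm), tool down, tool x at world angle yaw"""
    from workcell import manip
    s=manip.get_obs();p,R=pose(s)
    Rt=Ro.from_matrix(np.c_[[np.cos(yaw),np.sin(yaw),0],[np.sin(yaw),-np.cos(yaw),0],[0,0,-1]])
    d=R.inv().apply(np.array([x,y,z])-p)/1000;w=(R.inv()*Rt).as_rotvec()
    print("t",round(float(s["t"]),2),"TCP",np.round(p,1),"q",np.round(s["qpos"],2),"yaw",round(np.arctan2(*R.as_matrix()[1::-1,0]),3),"\nshift",np.round(d,4),"turn",np.round(w,3))
E
python3 -c "
from h import *
go(600,-110,260,.18)"
```

```text
t 0.1 TCP [ 134.3 -507.2  230.7] q [-1.31  0.24 -0.01  1.32 -0.    1.57] yaw 0.259 
shift [ 0.5519 -0.2648 -0.0289] turn [-0.001  0.     0.079]
```

Request:
play_rows([
  [[0.055,-0.026,-0.029,0,0,0.01],[0.11,-0.053,-0.029,0,0,0.02],[0.165,-0.08,-0.029,0,0,0.03],[0.22,-0.106,-0.029,0,0,0.04],[0.275,-0.132,-0.029,0,0,0.05],[0.33,-0.16,-0.029,0,0,0.06],[0.385,-0.185,-0.029,0,0,0.07],[0.44,-0.21,-0.029,0,0,0.079]],
])

```text
t: 1.1
eef_pos: [507.2, -190.2, 260.1]
tool_rot: [-0.0, 0.996, 0.09, -0.0]
wrist_force: [-0.2, -1.4, 0.5]
opening: 85.4
grip_force: 0.0
```

Request:
play_rows([
  [[0.052,-0.025,0,0,0,0],[0.108,-0.052,0,0,0,0],[0.108,-0.052,0,0,0,0],[0.108,-0.052,0,0,0,0]],
])

```text
t: 1.6
eef_pos: [602.5, -121.2, 259.6]
tool_rot: [-0.0, 0.996, 0.09, -0.001]
wrist_force: [-0.4, -1.3, 0.2]
opening: 85.2
grip_force: 0.0
```

Run:
```python
from h import *
import cv2
from workcell import manip
go(627,-112,120,.18)
s=manip.get_obs();p,R=pose(s);c=manip.read_camera("wrist");cv2.imwrite("pics/w1.png",c["color"][:,:,::-1])
T=np.eye(4);T[:3,:3]=R.as_matrix();T[:3,3]=p
c["cam_to_world"]=T@c["T_tool_cam"];np.savez("w1.npz",**c);print(np.round(c["T_tool_cam"],3).tolist())
C["w1"]=c
for P in ((627,-112,68),(591,46,200),(620.7,-34.8,22)):print(proj("w1",np.array(P)))
```

```text
t 1.6 TCP [ 602.5 -121.2  259.6] q [-0.2   0.39  0.28  1.46 -0.    2.76] yaw 0.181 
shift [ 0.0259 -0.0046  0.1395] turn [-0.     0.002  0.001]
[[-0.0, -0.946, -0.323, 83.879], [1.0, -0.0, 0.0, 0.331], [-0.0, -0.323, 0.946, -144.031], [0.0, 0.0, 0.0, 1.0]]
[280.30174001 167.07105036]
[ 55.86357921 208.18228256]
[220.92687078 154.94148396]
```

View pics/w1.png

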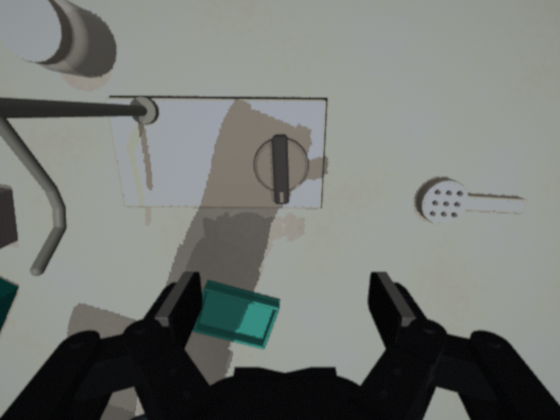

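The wrist view shows the knob wing top running (280,136)–(281,192), the stand corners at (110,97), (327,98), (322,207), (123,206), the post base at (145,110) and the hook tip at (38,270). I'll refine the fit with all views, weighting the wrist one.

Run:
```python
from h import *
C["w1"]=dict(np.load("w1.npz"))
a,b=73,138
W=[("w1",(a,b,22),(110,97)),("w1",(a,-b,22),(327,98)),("w1",(-a,-b,22),(322,207.5)),("w1",(-a,b,22),(123,206))]
fit(W,[620,-35,.17])
s=fit(W+[("w1",(-50,85,226),(38,270)),("scene",(55,85,225),(311.2,225)),("top",(55,85,228),(285.6,172)),("scene",(-50,85,226),(278,200))],[620,-35,.17])
k=fit([("w1",(-40,0,68),(281.5,192)),("w1",(40,0,68),(280,135)),("w1",(0,0,68),(281,163.5))],[627,-110,.18])
R=lambda t:np.array([[np.cos(t),-np.sin(t)],[np.sin(t),np.cos(t)]])
print("hook",s[:2]+R(s[2])@[-15,85],"knob in stand",R(-s[2])@(k[:2]-s[:2]),k[2]-s[2])
go(*k[:2],120,k[2]+np.pi)
```

```text
[ 6.16904e+02 -3.27810e+01  1.77000e-01]
[[-9.2, -0.6], [1.9, -0.8], [1.3, 4.0], [-0.9, 4.9]]
[ 6.18543e+02 -3.38410e+01  1.68000e-01]
[[-8.0, -3.0], [3.5, -0.9], [1.7, 3.9], [-0.7, 3.0], [0.1, -0.0], [-0.4, -0.4], [-0.2, 0.1], [0.0, -1.9]]
[ 6.30957e+02 -1.11939e+02  1.98000e-01]
[[0.1, 5.4], [0.1, -7.8], [-0.1, 0.2]]
hook [589.57937013  47.46777135] knob in stand [ -0.78332817 -79.07473637] 0.030531421979878515
t 1.65 TCP [ 602.2 -121.8  260. ] q [-0.2   0.39  0.28  1.46 -0.    2.76] yaw 0.18 
shift [ 0.0302 -0.0045  0.14  ] turn [2.000e-03 0.000e+00 3.123e+00]
```

Request:
play_rows([
  [[0.027,-0.004,0,0,0,-0.18],[0.027,-0.004,0,0,0,-0.36],[0.027,-0.004,0,0,0,-0.54],[0.027,-0.004,0,0,0,-0.72],[0.027,-0.004,0,0,0,-0.9],[0.027,-0.004,0,0,0,-1.08],[0.027,-0.004,0,0,0,-1.26],[0.027,-0.004,0,0,0,-1.44]],
])

```text
t: 2.65
eef_pos: [627.7, -114.0, 261.0]
tool_rot: [0.0, 0.688, 0.726, 0.0]
wrist_force: [0.6, -0.1, 0.1]
opening: 85.6
grip_force: 0.0
```

Request:
play_rows([
  [[0,0,0,0,0,-0.18],[0,0,0,0,0,-0.36],[0,0,0,0,0,-0.54],[0,0,0,0,0,-0.72],[0,0,0,0,0,-0.9],[0,0,0,0,0,-1.08],[0,0,0,0,0,-1.26],[0,0,0,0,0,-1.44]],
])

```text
t: 3.65
eef_pos: [627.6, -114.1, 261.0]
tool_rot: [0.0, 0.039, 0.999, -0.0]
wrist_force: [-0.7, -0.3, -0.6]
opening: 85.6
grip_force: 0.0
```

Run:
```python
from h import *
C["w1"]=dict(np.load("w1.npz"))
c=C["w1"]
def back(uv,z):
    T=c["cam_to_world"];d=T[:3,:3]@[(uv[0]-c["cx"])/c["fx"],(uv[1]-c["cy"])/c["fy"],1];return T[:3,3]+d*(z-T[2,3])/d[2]
for uv,z in(((280,136),68),((282,192),68),((282,203),68),((281,136),34),((281,192),34),((254,165),34),((309,165),34)):print(uv,z,back(uv,z)[:2].round(1))
go(628,-112,140,.19+np.pi)
```

```text
(280, 136) 68 [ 661.  -105.6]
(282, 192) 68 [ 598.3 -119.1]
(282, 203) 68 [ 585.  -121.5]
(281, 136) 34 [ 658.7 -106.8]
(281, 192) 34 [ 589.3 -119.1]
(254, 165) 34 [617.7 -79.5]
(309, 165) 34 [ 630.2 -147.7]
t 3.65 TCP [ 627.6 -114.1  261. ] q [-0.18  0.43  0.35  1.49 -0.   -0.1 ] yaw 3.064 
shift [-1.00e-04  2.10e-03  1.21e-01] turn [-0.     0.    -0.268]
```

Request:
play_rows([
  [[0.003,0.001,0.05,0,0,-0.13],[0.003,0.001,0.1,0,0,-0.265],[0.003,0.001,0.14,0,0,-0.265],[0.003,0.001,0.17,0,0,-0.265],[0.003,0.001,0.195,0,0,-0.265],[0.003,0.001,0.219,0,0,-0.265],[0.003,0.001,0.219,0,0,-0.265]],
])

```text
t: 4.53
eef_pos: [623.7, -112.3, 40.3]
tool_rot: [-0.002, -0.091, 0.996, 0.0]
wrist_force: [-0.3, 1.3, 0.1]
opening: 85.7
grip_force: 0.0
```

Request:
play_rows([
  [[0,0,0,0,0,0],[0,0,0,0,0,0],[0,0,0,0,0,0],[0,0,0,0,0,0],[0,0,0,0,0,0],[0,0,0,0,0,0]],
], jaw=0.022, squeeze=30)

```text
t: 5.28
eef_pos: [625.8, -111.3, 41.3]
tool_rot: [-0.0, -0.092, 0.996, 0.0]
wrist_force: [0.4, -1.1, -0.3]
opening: 22.1
grip_force: 0.0
```

Run:
```python
from h import *
from workcell import manip
go(624,-113.3,42,.195+np.pi)
s=manip.get_obs();print(s["wrist_force"],s["opening"],s["ft_torque"],s["grip_force"])
```

```text
t 5.28 TCP [ 625.8 -111.3   41.3] q [-0.18  0.54 -0.05  0.98  0.   -0.36] yaw -2.958 
shift [ 0.0022 -0.0016 -0.0007] turn [ 0.    -0.    -0.012]
[ 0.40467556 -1.0636821  -0.34580966] 22.09390942452774 [-0.02250787  0.06178747  0.01360145] 0.0
```

Request:
play_rows([
  [[0.002,-0.001,0,0,0,0.15],[0.002,-0.001,0,0,0,0.3],[0.002,-0.001,0,0,0,0.45],[0.002,-0.001,0,0,0,0.6],[0.002,-0.001,0,0,0,0.75],[0.002,-0.001,0,0,0,0.9],[0.002,-0.001,0,0,0,1.05],[0.002,-0.001,0,0,0,1.2]],
])

```text
t: 6.28
eef_pos: [623.6, -113.0, 41.2]
tool_rot: [-0.0, 0.489, 0.872, -0.0]
wrist_force: [-1.3, -0.7, 2.1]
opening: 22.5
grip_force: 1.0
```

Request:
play_rows([
  [[0,0,0,0,0,0.1],[0,0,0,0,0,0.14],[0,0,0,0,0,0.14],[0,0,0,0,0,0.14]],
])

```text
t: 6.78
eef_pos: [623.7, -112.8, 41.2]
tool_rot: [-0.0, 0.546, 0.838, -0.0]
wrist_force: [-1.7, -1.8, 1.4]
opening: 22.2
grip_force: 1.6
```

Run:
```python
from h import *
from workcell import manip
go(624,-113.3,42,.195+np.pi-1.3)
s=manip.get_obs();print(s["wrist_force"],s["opening"],s["ft_torque"],s["grip_force"])
```

```text
t 6.78 TCP [ 623.7 -112.8   41.2] q [-0.18  0.53 -0.06  0.98 -0.    0.98] yaw 1.986 
shift [-0.0005  0.0001 -0.0008] turn [-0.001 -0.    -0.051]
[-1.71259693 -1.82954454  1.37944296] 22.1986870898037 [-0.31403274  0.60848645  0.04324919] 1.554659233061102
```

Request:
play_rows([
  [[0,0,0,0,0,-0.05],[0,0,0,0,0,-0.05],[0,0,0,0,0,-0.05],[0,0,-0.05,0,0,-0.05],[0,0,-0.11,0,0,-0.05],[0,0,-0.17,0,0,-0.2],[0,0,-0.22,0,0,-0.38],[0,0,-0.27,0,0,-0.56]],
], jaw=0.05)

```text
t: 7.78
eef_pos: [624.0, -112.6, 313.4]
tool_rot: [0.0, 0.291, 0.957, 0.0]
wrist_force: [1.3, 0.2, -0.2]
opening: 50.0
grip_force: 0.0
```

Request:
play_rows([
  [[0,0,0,0,0,-0.18],[0,0,0,0,0,-0.36],[0,0,0,0,0,-0.54],[0,0,0,0,0,-0.61],[0,0,0,0,0,-0.61]],
], jaw=0.085)

```text
t: 8.4
eef_pos: [624.1, -112.7, 311.3]
tool_rot: [0.0, -0.006, 1.0, 0.0]
wrist_force: [1.0, 0.1, -0.7]
opening: 85.2
grip_force: 0.0
```

```bash
cat >> h.py <<'E'
def wrist(name):
    import cv2
    from workcell import manip
    p,R=pose(manip.get_obs());c=manip.read_camera("wrist");cv2.imwrite(f"pics/{name}.png",c["color"][:,:,::-1])
    T=np.eye(4);T[:3,:3]=R.as_matrix();T[:3,3]=p
    c["cam_to_world"]=T@c["T_tool_cam"];np.savez(name+".npz",**c);C[name]=c;return c
def back(n,uv,z):
    c=C[n];T=c["cam_to_world"];d=T[:3,:3]@[(uv[0]-c["cx"])/c["fx"],(uv[1]-c["cy"])/c["fy"],1];return T[:3,3]+d*(z-T[2,3])/d[2]
E
python3 - <<'E'
from h import *
import cv2
wrist("w2")
from workcell import manip
c=manip.read_camera("top");im=c["color"][150:240,260:370,::-1];cv2.imwrite("pics/t2.png",cv2.resize(im,None,fx=5,fy=5,interpolation=2))
go(478,316,310,3.15)
E
```

```text
t 8.5 TCP [ 624.1 -112.7  311.3] q [-0.18  0.43  0.47  1.61  0.   -0.19] yaw -3.13 
shift [0.1413 0.4303 0.0013] turn [ 0.    -0.     0.003]
```

View pics/w2.png

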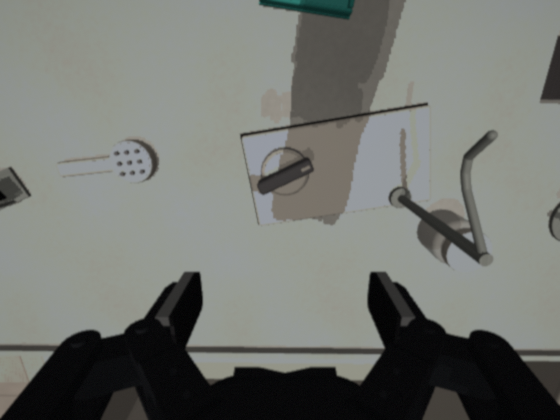

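The wing spans (262,187)–(310,162), about 16° off the stand's long axis, so the knob is locked. The hook tip is at (493,134), the post top at (486,259) and the stand corners at (243,136), (428,106), (430,195), (259,224).

Run:
```python
from h import *
for n in("w1","w2"):C[n]=dict(np.load(n+".npz"))
a,b=73,138
A=[("w2",(-a,-b,22),(243,136)),("w2",(-a,b,22),(428,106)),("w2",(a,b,22),(430,195)),("w2",(a,-b,22),(259,224))]
B=[("w2",(55,85,226),(486,259)),("w2",(-50,85,226),(493,135))]
D=[("w1",(-a,-b,22),(322,207.5)),("w1",(-a,b,22),(123,206)),("w1",(a,-b,22),(327,100)),("w1",(-50,85,226),(38,270))]
R=lambda t:np.array([[np.cos(t),-np.sin(t)],[np.sin(t),np.cos(t)]])
for o in(A,B,A+B,A+B+D):
    s=fit(o,[618,-34,.17]);print("hook",s[:2]+R(s[2])@[-15,85])
```

```text
[ 6.20959e+02 -3.32210e+01  1.68000e-01]
[[-5.7, -0.3], [4.5, -2.3], [1.9, 8.4], [-2.7, 5.2]]
hook [591.96840092  48.07842892]
[ 6.19527e+02 -3.04340e+01  1.81000e-01]
[[-0.1, -0.9], [0.1, 0.6]]
hook [589.4953103   50.48638577]
[ 6.19314e+02 -3.06270e+01  1.78000e-01]
[[-4.3, -0.4], [6.1, -4.5], [4.2, 6.5], [-0.5, 5.0], [-0.5, -0.9], [0.1, 0.6]]
hook [589.52042161  50.38145302]
[ 6.19203e+02 -3.11180e+01  1.80000e-01]
[[-4.6, -0.3], [5.6, -4.7], [4.0, 6.3], [-0.7, 5.0], [-0.9, -1.2], [-0.6, 0.3], [0.6, 2.0], [-1.9, 3.4], [0.8, -5.4], [-2.8, -0.2]]
hook [589.2639635  49.8369317]
```

Request:
play_rows([
  [[0.018,0.054,0,0,0,0],[0.036,0.11,0,0,0,0],[0.054,0.165,0,0,0,0],[0.072,0.22,0,0,0,0],[0.09,0.275,0,0,0,0],[0.108,0.33,0,0,0,0],[0.125,0.38,0,0,0,0],[0.141,0.43,0,0,0,0]],
])

```text
t: 9.5
eef_pos: [476.6, 317.0, 311.6]
tool_rot: [0.0, -0.006, 1.0, 0.0]
wrist_force: [0.1, 0.5, 0.3]
opening: 85.0
grip_force: 0.0
```

Request:
play_rows([
  [[0,0,0,0,0,0],[0,0,0,0,0,0],[0,0,0,0,0,0]],
])

```text
t: 9.88
eef_pos: [477.8, 314.4, 311.5]
tool_rot: [0.0, -0.006, 1.0, -0.0]
wrist_force: [-0.0, -0.8, -0.6]
opening: 85.2
grip_force: 0.0
```

Run:
```python
from h import *
wrist("w3")
go(478,316,160,3.15)
for P in((478,316,193),(438,251,40),(518,251,40)):print(proj("w3",np.array(P)))
```

```text
t 9.93 TCP [477.9 314.3 311.5] q [ 0.58  0.31  0.29  1.55 -0.    0.57] yaw -3.13 
shift [-1.000e-04  1.700e-03  1.515e-01] turn [0.    0.    0.003]
[286.75995972 207.12879621]
[239.61484834 145.82405174]
[241.71676965 201.12574873]
```

View pics/w3.png

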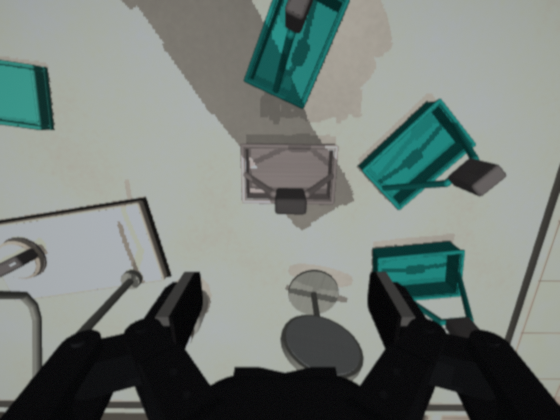

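The silver basket's rim spans columns 241–338 and rows 144–203. Its grip block is at about (276–306, 188–214), and the turquoise look-alikes are above and to the right.

Run:
```python
from h import *
import cv2
C["w3"]=dict(np.load("w3.npz"))
for uv,z in(((241,146),40),((338,146),40),((242,203),40),((337,203),40),((276,208),193),((306,208),193),((291,213),193),((291,201),193)):print(uv,z,back("w3",uv,z)[:2].round(1))
im=cv2.imread("pics/w3.png")[135:225,230:350];cv2.imwrite("pics/w3c.png",cv2.convertScaleAbs(cv2.resize(im,None,fx=6,fy=6,interpolation=2),alpha=1.8))
```

```text
(241, 146) 40 [438.2 252.9]
(338, 146) 40 [436.7 387.6]
(242, 203) 40 [520.9 251.3]
(337, 203) 40 [519.3 392. ]
(276, 208) 193 [479.  305.9]
(306, 208) 193 [478.7 334.1]
(291, 213) 193 [483.8 320.1]
(291, 201) 193 [472.  319.9]
```

View pics/w3c.png

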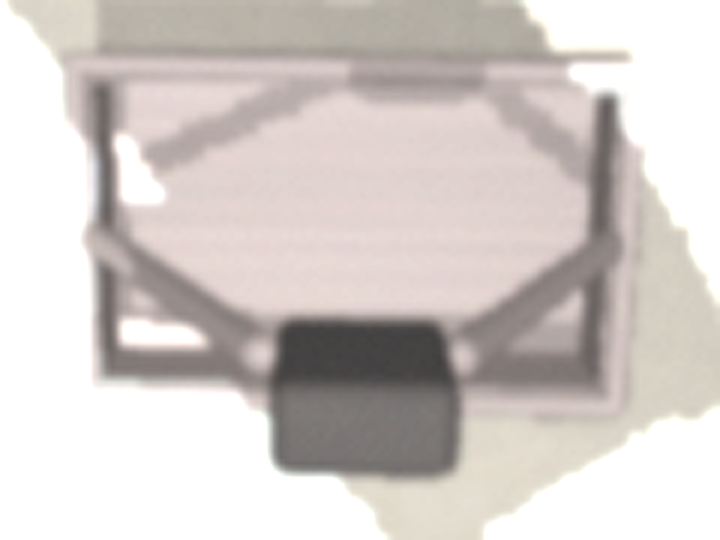

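Request:
play_rows([
  [[0,0.006,0.05,0,0,0],[0,0.006,0.09,0,0,0],[0,0.006,0.12,0,0,0],[0,0.006,0.14,0,0,0],[0,0.006,0.156,0,0,0],[0,0.006,0.156,0,0,0]],
])

```text
t: 10.68
eef_pos: [477.2, 320.1, 154.5]
tool_rot: [-0.001, -0.006, 1.0, -0.001]
wrist_force: [-0.3, 0.5, 0.4]
opening: 84.7
grip_force: 0.0
```

Request:
play_rows([
  [[0,0,0,0,0,0],[0,0,0,0,0,0],[0,0,0,0,0,0],[0,0,0,0,0,0],[0,0,0,0,0,0],[0,0,0,0,0,0],[0,0,0,0,0,0]],
], jaw=0.01, squeeze=60)

```text
t: 11.55
eef_pos: [477.6, 321.3, 155.9]
tool_rot: [0.0, -0.007, 1.0, 0.0]
wrist_force: [0.0, -3.3, 5.2]
opening: 29.4
grip_force: 60.0
```

Request:
play_rows([
  [[0,0,-0.02,0,0,0],[0,0,-0.05,0,0,0],[0,0,-0.08,0,0,0],[0,0,-0.1,0,0,0],[0,0,-0.1,0,0,0],[0,0,-0.1,0,0,0]],
])

```text
t: 12.3
eef_pos: [476.9, 321.2, 254.1]
tool_rot: [-0.001, -0.007, 1.0, -0.0]
wrist_force: [0.1, 0.2, -2.2]
opening: 29.4
grip_force: 59.7
```

Run:
```python
from h import *
from workcell import manip
s=manip.get_obs();print(s["wrist_force"],s["opening"],s["grip_force"])
u=np.array([np.cos(.178),np.sin(.178)]);h=np.array([589.5,49.5])
print(h-110*u);go(*(h-110*u),255,.178+np.pi);go(*h,255,.178+np.pi)
```

```text
[ 0.09041909  0.21870587 -2.22737006] 29.4191868329707 59.67789709568024
[481.23802376  30.02323178]
t 12.3 TCP [476.9 321.2 254.1] q [0.59 0.32 0.16 1.41 0.   0.58] yaw -3.128 
shift [-0.0004 -0.2912 -0.0007] turn [-0.    -0.001 -0.165]
t 12.3 TCP [476.9 321.2 254.1] q [0.59 0.32 0.16 1.41 0.   0.58] yaw -3.128 
shift [-0.1089 -0.2732 -0.0009] turn [-0.    -0.001 -0.165]
```

Request:
play_rows([
  [[0,-0.02,-0.006,0,0,-0.02],[0,-0.06,-0.006,0,0,-0.04],[0,-0.105,-0.006,0,0,-0.07],[0,-0.15,-0.006,0,0,-0.1],[0,-0.195,-0.006,0,0,-0.12],[0,-0.24,-0.006,0,0,-0.14],[0,-0.275,-0.006,0,0,-0.16],[0,-0.291,-0.006,0,0,-0.17]],
])

```text
t: 13.3
eef_pos: [480.4, 28.6, 260.1]
tool_rot: [-0.001, -0.091, 0.996, 0.0]
wrist_force: [0.2, 0.2, -1.9]
opening: 29.4
grip_force: 60.1
```

Request:
play_rows([
  [[0,0,0,0,0,0],[0,0,0,0,0,0],[0,0,0,0,0,0]],
])

```text
t: 13.68
eef_pos: [481.0, 31.1, 261.0]
tool_rot: [-0.0, -0.092, 0.996, 0.0]
wrist_force: [0.3, -0.1, -3.0]
opening: 29.3
grip_force: 60.1
```

Run:
```python
from h import *
import cv2
from workcell import manip
go(589.5,49.5,260,.178+np.pi)
a=manip.read_camera("scene")["color"][130:280,230:380,::-1];w=wrist("w4")["color"][:,:,::-1]
cv2.imwrite("pics/m4.png",np.hstack([cv2.resize(a,(400,400),interpolation=2),cv2.resize(w,(400,300))[:,:] if 0 else cv2.copyMakeBorder(cv2.resize(w,(400,300)),0,100,0,0,0)]))
```

```text
t 13.68 TCP [481.   31.1 261. ] q [ 0.06  0.16 -0.04  1.37  0.   -0.12] yaw -2.957 
shift [-0.11   -0.0018  0.0009] turn [ 0.    -0.001  0.006]
```

View pics/m4.png

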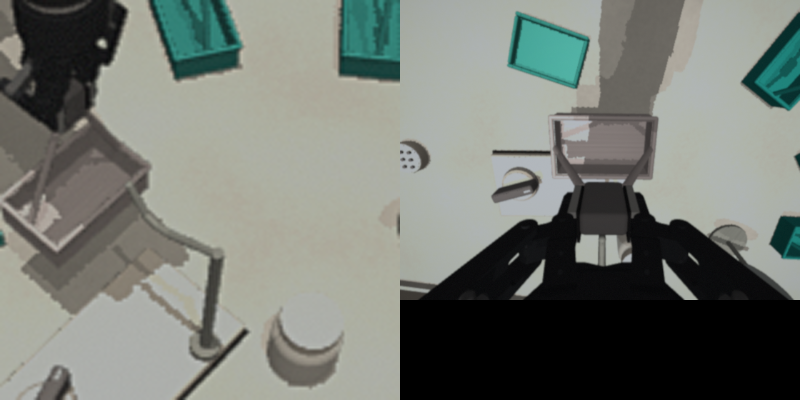

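The basket hangs level from the gripper. The hook rod shows between the fingers, centred on the block (right half, x≈603), so it is aligned. Advancing.

Request:
play_rows([
  [[-0.006,-0.001,0,0,0,0],[-0.018,-0.001,0,0,0,0],[-0.034,-0.002,0,0,0,0],[-0.052,-0.002,0,0,0,0],[-0.07,-0.002,0,0,0,0],[-0.088,-0.002,0,0,0,0],[-0.102,-0.002,0,0,0,0],[-0.11,-0.002,0,0,0,0]],
])

```text
t: 14.78
eef_pos: [590.7, 48.6, 260.8]
tool_rot: [-0.0, -0.091, 0.996, 0.0]
wrist_force: [-0.5, 0.1, -2.3]
opening: 29.4
grip_force: 60.1
```

Request:
play_rows([
  [[0,0,0,0,0,0],[0,0,0.01,0,0,0],[0,0,0.02,0,0,0],[0,0,0.03,0,0,0],[0,0,0.036,0,0,0],[0,0,0.042,0,0,0],[0,0,0.046,0,0,0],[0,0,0.046,0,0,0]],
])

```text
t: 15.78
eef_pos: [589.6, 48.5, 215.1]
tool_rot: [-0.0, -0.091, 0.996, 0.0]
wrist_force: [0.1, 0.1, -2.2]
opening: 29.4
grip_force: 60.1
```

Run:
```python
from h import *
import cv2
from workcell import manip
go(589.5,49.5,211,.178+np.pi);print(manip.get_obs()["wrist_force"])
a=manip.read_camera("scene")["color"][150:300,230:380,::-1];w=wrist("w5")["color"][:,:,::-1]
cv2.imwrite("pics/m5.png",np.hstack([cv2.resize(a,(400,400),interpolation=2),cv2.copyMakeBorder(cv2.resize(w,(400,300)),0,100,0,0,0)]))
```

```text
t 15.78 TCP [589.6  48.5 215.1] q [ 0.08  0.36  0.12  1.33  0.   -0.1 ] yaw -2.958 
shift [-0.0001  0.001   0.0041] turn [ 0.    -0.     0.005]
[ 0.0623693   0.09596921 -2.22727023]
```

View pics/m5.png

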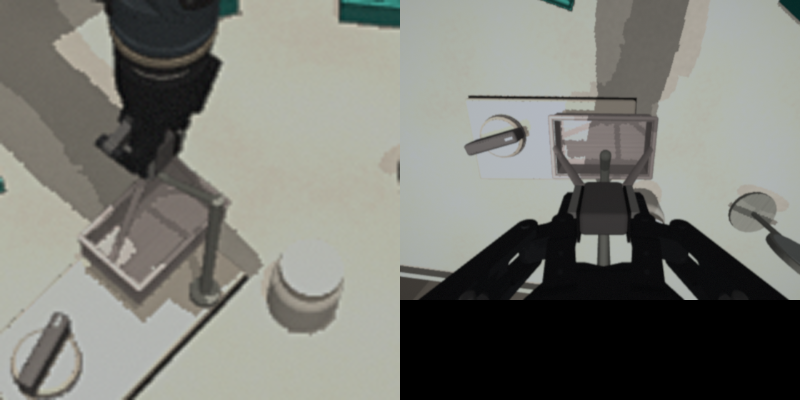

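The rod tip (605,157 in the wrist half) has passed through the bail under the bar. Lowering to contact.

Request:
play_rows([
  [[0,0,0.002,0,0,0],[0,0,0.004,0,0,0],[0,0,0.005,0,0,0],[0,0,0.005,0,0,0],[0,0,0.005,0,0,0]],
])

```text
t: 16.5
eef_pos: [589.7, 48.5, 210.5]
tool_rot: [0.0, -0.091, 0.996, 0.0]
wrist_force: [-0.9, 0.0, 0.9]
opening: 29.2
grip_force: 60.6
```

The force went from −2.2 to +0.9 N, so the bar is bearing on the hook. Releasing.

Request:
play_rows([
  [[0,0,0,0,0,0],[0,0,0,0,0,0],[0,0,0,0,0,0],[0,0,0,0,0,0],[0,0,0,0,0,0],[0,0,0,0,0,0]],
], jaw=0.07)

```text
t: 17.25
eef_pos: [589.7, 48.5, 210.3]
tool_rot: [0.0, -0.091, 0.996, 0.0]
wrist_force: [0.3, 0.2, 0.3]
opening: 69.9
grip_force: 0.0
```

Request:
play_rows([
  [[0,0,-0.01,0,0,0],[0,0,-0.03,0,0,0],[0,0,-0.06,0,0,0],[0,0,-0.1,0,0,0],[0,0,-0.14,0,0,0],[0,0,-0.14,0,0,0],[0,0,-0.14,0,0,0],[0,0,-0.14,0,0,0]],
])

```text
t: 18.25
eef_pos: [589.3, 48.4, 349.3]
tool_rot: [-0.001, -0.091, 0.996, 0.0]
wrist_force: [0.8, 0.1, 0.2]
opening: 70.1
grip_force: 0.0
```

Request:
play_rows([
  [[0.05,0,0,0,0,0],[0.1,0,0,0,0,0],[0.1,0,0,0,0,0],[0.1,0,0,0,0,0],[0.1,0,0,0,0,0],[0.1,0,0,0,0,0],[0.1,0,0,0,0,0],[0.1,0,0,0,0,0]],
])

```text
t: 19.25
eef_pos: [491.6, 30.3, 350.1]
tool_rot: [-0.0, -0.091, 0.996, 0.0]
wrist_force: [-0.1, -0.5, 0.5]
opening: 70.0
grip_force: 0.0
```

Run:
```python
from h import *
import cv2
from workcell import manip
a=manip.read_camera("scene")["color"][150:300,230:380,::-1];w=wrist("w6")["color"][:,:,::-1]
cv2.imwrite("pics/m6.png",np.hstack([cv2.resize(a,(400,400),interpolation=2),cv2.copyMakeBorder(cv2.resize(w,(400,300)),0,100,0,0,0)]))
print(manip.get_obs()["wrist_force"])
```

```text
[0.62303538 0.68225979 0.35344339]
```

View pics/m6.png

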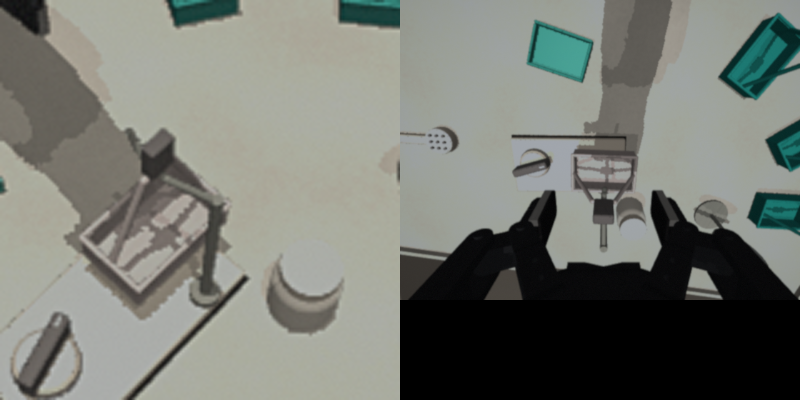

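The basket hangs upright from the hook with the block at (157,152) in the scene half, and the knob is still locked. I'll let it settle briefly, then hand in.

Request:
play_rows([
  [[0,0,0,0,0,0],[0,0,0,0,0,0],[0,0,0,0,0,0],[0,0,0,0,0,0],[0,0,0,0,0,0],[0,0,0,0,0,0],[0,0,0,0,0,0],[0,0,0,0,0,0]],
])

```text
t: 20.35
eef_pos: [491.4, 30.2, 350.3]
tool_rot: [0.0, -0.091, 0.996, 0.0]
wrist_force: [-0.3, 0.3, -0.2]
opening: 70.2
grip_force: 0.0
```

Request:
play_rows([
  [[0,0,0,0,0,0],[0,0,0,0,0,0],[0,0,0,0,0,0],[0,0,0,0,0,0],[0,0,0,0,0,0],[0,0,0,0,0,0],[0,0,0,0,0,0],[0,0,0,0,0,0]],
])

```text
t: 21.35
eef_pos: [491.4, 30.2, 350.3]
tool_rot: [0.0, -0.091, 0.996, 0.0]
wrist_force: [-0.8, 0.6, 0.6]
opening: 69.7
grip_force: 0.0
```

```bash
python3 -c "
from workcell import manip
print(manip.sign_off())"
```

```text
the job is handed in; nothing more can be done
None
```

The last pictures showed the knob in its locked notch and the basket hanging free by its bail from the stand's hook; I handed the job in at about 21 s, and no verdict was returned.

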